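Square up a model church in the gluing jig

TASK

Push the wooden model church along the bench with the fingertips until it sits squarely in the corner of the gluing jig, flush against both the long wooden fence and the end block, and slide the red stop along the fence up against the church's other end, so that it is boxed in with no gaps. Never lift or tip the church, and leave the clamps, glue, tape and spire where they are.

Things in the scene. Friction and masses are not known exactly. Their poses are not given: they have to be found in the camera images.
- jig: Gluing jig fixed to the blue bench: brown wooden fence, 18 mm thick, 25 mm high, with an end block square to it. Origin on the bench (z = 0), on the fence's working face. x points into the fence, away from the robot (turned up to 0.25 rad); y along the fence to the end block; z up. Fence: x 0 to 18, y -190 to +170 mm. White paper lies before it.
- corner (a point): Corner of the jig at bench height, where the working faces of fence and end block meet: jig x = 0, y = +120 mm. The end block is 22 mm thick, 25 mm high and reaches 72 mm out from the fence (jig x -72 to 0). The seated church has its origin at jig x = -30, y = +75 mm. Axes as the jig's.
- church: Loose light-wood model church, about 0.2 kg: a box 60 mm (its x) by 90 mm (its y), 44 mm high, sides flat and upright down to the bench, dark roof, two square towers at its +y end, 76 mm high. Origin at the centre of its underside. It starts before the fence (jig x -120 to -70 mm), up to 0.5 rad off square, towers towards the end block; its 90 mm side goes along the fence.
- stop_face (a point): Centre of the red stop's flat face that meets the church: 22 mm above the bench, 26 mm out from the fence. In front of the fence the stop is a block 48 mm deep (jig x -50 to -2 mm), 36 mm long along the fence, 3 to 45 mm above the bench. With the church seated and boxed in, this point is at jig y = +30 mm.
- stop_back (a point): Centre of the red stop's opposite flat face, the one to push (towards jig +y), 36 mm behind stop_face, 22 mm above the bench. The stop straddles the fence, reaching 40 mm behind its working face; a black locking knob 22 mm across stands on it over the fence, up to 64 mm high; it is not used.
- stop (a joint): Position of the red stop along the fence, m; grows towards the end block (jig +y), range 0 to 0.2. stop_face is at jig y = value - 0.122, so it reads 0.152 when closed on the seated church. It slides with about 1.5 N of friction, stays where it is left, and cannot turn or lift off.
- clamp_yellow: Bystander: yellow spring clamp, lying, about 75 x 50 mm, 16 mm high. Origin at the centre of its underside. To be left alone.
- clamp_green: Bystander: green spring clamp, lying, about 75 x 50 mm, 16 mm high. Origin at the centre of its underside. To be left alone.
- clamp_orange: Bystander: orange spring clamp, lying, about 75 x 50 mm, 16 mm high. Origin at the centre of its underside. To be left alone.
- glue: Bystander: white glue bottle with an orange nozzle, standing, diameter 54 mm, 140 mm tall. Origin at the centre of its underside. To be left alone.
- tape: Bystander: grey tape roll, lying flat, outer diameter 90 mm, 24 mm high. Origin at the centre of its underside. To be left alone.
- spire: Bystander: wooden model spire, standing, 36 x 36 mm foot, 190 mm tall. Origin at the centre of its underside. To be left alone.
There are look-alikes about, which are no part of the job. What is shaped like the church but pink is not meant.

How it is judged:
By the outcome, as a careful person would: the job done as asked, in the order asked, and still so for the second after the job is handed in, with the robot touching nothing.
It also fails if it takes over 45 s, if anything falls off the work surface, if the arm or the gripper's body presses on something with over 40 N, if the wrist force passes 120 N, or if a joint passes its speed limit or range.

ROBOT

A 6-joint arm with a two-finger parallel gripper is mounted at the origin on the work surface. World frame = base frame: x ahead of the robot, y to its left, z up, the work surface at z = 0. Lengths are in mm, angles in rad, forces in N, time in s.
With the tool pointing down it reaches from about 300 to 775 mm from the base axis. Payload 14.6 kg.
Tool frame: the origin (TCP) lies at the very end of the fingers, on their centre line; the grasp point (between the pads) lies 19 mm behind it; z points along the fingers, y is the line along which they close (so a half turn about z gives the same grasp; the last joint's range is limited). The gripper opens to 94 mm and grips with 3 to 60 N. Pads are 16 mm wide; open, the fingers measure 119 mm over their backs; the gripper's body (75 mm by 177 mm) begins 78 mm behind the grasp point.
Start: joints at [-1.237, 0.3, 1.521, -0, 1.321, -0.067], TCP at [214.578, -506.405, 205.446] pointing down, gripper open.
Joint ranges: [-3.03, 3.03], [-0.79, 2.21], [0.23, 2.52], [-1.04, 4.18], [0, 3.07], [-2.55, 2.55]. Speed limits (rad/s): [2.22, 2.22, 2.57, 3.14, 3.14, 3.14].

INTERFACE

Orientations are given as [roll, pitch, yaw] about the fixed x, y, z axes, in that order (R = Rz(yaw) Ry(pitch) Rx(roll)).
In Python, from cell import read_state, viewer, manip, models gives the robot as it stands.
- The arm moves only by the tool carry_out, never from a script. Its argument "deltas" is a list of rows, each an object with "dp": the shift along the tool's x, y, z in mm, a list of three; "roll": the turn about the tool's z in degrees; "gripper": the opening, from -1 (shut) to 1 (fully open), so that 0 is half open. In form: [{"dp": [tx, ty, tz], "roll": roll, "gripper": gripper}, ...]. A call has 1 to 12 rows; each row is the pose to reach, as a shift and turn from the pose commanded when the call began, along the tool's axes at that moment; what a row does not reach only later rows make up. A row lasts 1/12 s, in which the tool goes at most 41.7 mm and 7.16 degrees, less where a joint would pass 70% of its speed; a pose out of reach is approached as far as the arm can. A call with a gripper value outside its range is refused whole. The fingers move at their own pace and stop on an object; "newtons" is the grip in N (left out, the last holds). Time passes only in rows, so rows that repeat a pose let the fingers close. It gives the time, the measured TCP pose, the force, the opening and the grip force at its end, in the units of the state.
- read_state(): the state, without advancing time (a new reading comes with each control period).
- viewer.camera(name): name is "scene" or "top" or "wrist"; returns the picture (400x640x3 uint8, red, green, blue); there is no depth.
- viewer.camera_params(name): a dict with "fovy" (degrees; the focal length in pixels is half the picture's height over the tangent of half this angle, whatever the lens; pixels are square), "cx", "cy" (the principal point, pixels), "eye" and "attitude" of the camera in the world; the wrist camera has in their place "T_tool_cam" (4x4, takes a point from camera to tool coordinates, whose origin is the TCP and whose axes are the flange's). Camera axes: x right, y up, looking along -z (the intrinsics and any distortion apply to the point x, -y, -z); pixel columns grow to the right and rows downward; lengths in mm; the calibration is good to about 2 mm. A picture is of the moment at which its call begins: read the wrist's pose just before it. camera_params takes no time and is no camera call.
- manip.sign_off(): hands the job in; it is judged then, once.
Trained networks look in the newest picture that a camera, given by its name, has taken for a name from the list of things; names that differ only in an ending like _2 or _b are one class to them, and where a whole thing is asked for, a point or a joint stands for the part that bears it (a point fixed in the world has none). Each returns a list of dicts, best first, with "p" (0 to 1); they miss things now and then, are a little off and sometimes report something else, mostly with a low value. They report only what shows in the picture. A call takes as long as a camera call. They do not tell look-alikes from the thing itself.
- models.cut_out(camera, label): "region" (400x640 bool, what is visible of it) and "box" ([left, top, right, bottom] in pixels, round what is visible of it).
The state is a dict: "clock": time; "joints": joint angles; "qd": joint speeds; "effort": joint torques, N m; "eef_pos": TCP position; "eef_rot": TCP orientation; "wrist_force": force on the tool from outside, world axes, zero at the start; "moment": the same for the moment, N m; "finger_gap": finger opening in mm; "finger_force": force on a finger pad.
Only numpy, scipy, OpenCV 4.12 (cv2) and the standard library are available. Lean on these libraries where they do the work, as an engineer would, in place of code of your own. Each camera call takes 0.05 s, during which the arm holds its last target. There are 200 camera calls.

## Working session

There is one attempt and no reset: what is moved stays moved. The work goes in short steps, Python scripts to look and compute and a tool call to move; the robot and the scene stay as the last step left them, time stands still between calls to the robot, and variables do not carry over. Pictures are saved under pics/ and viewed, at most 10 in all, crops included, and the job is handed in when it is done.

Besides the shell and the picture viewer there is one more tool, called as name(argument=value, ...) on one line, values as JSON. carry_out: Moves the arm, as the interface text tells. Its arguments: {"type":"object","properties":{"deltas":{"type":"array"},"newtons":{"type":"number"}},"required":["deltas"]}

```bash
mkdir -p pics; ls; python3 - <<'E'
from cell import read_state, viewer, manip, models
import cv2
s=read_state();print({k:s[k] for k in('clock','eef_pos','eef_rot','finger_gap','wrist_force')})
for n in('scene','top'):
    im=viewer.camera(n);cv2.imwrite(f'pics/{n}0.png',im[:,:,::-1]);print(n,viewer.camera_params(n))
    for l in('church','stop','jig'):
        print(l,[(round(d['p'],2),d['box'],int(d['region'].sum())) for d in models.cut_out(n,l)])
print(viewer.camera_params('wrist'))
E
```

```text
pics
{'clock': 0.0, 'eef_pos': array([ 214.50814592, -506.15018382,  204.87300091]), 'eef_rot': array([-3.14039265e+00, -1.19922314e-04,  4.00816601e-01]), 'finger_gap': 94.08285090387007, 'wrist_force': array([-0.35739153, -0.04731731, -0.61822041])}
scene {'fovy': 52.560865574750586, 'cx': 314.7783163499579, 'cy': 206.56709764132353, 'eye': array([1086.19657384, -471.84594819,  782.9768064 ]), 'attitude': array([0.79971241, 0.01726867, 0.82010219])}
church [(0.8, [199.4, 173.8, 238.4, 222.1], 1094), (0.66, [267.6, 187.5, 309.1, 233.0], 1217)]
stop [(0.72, [246.7, 244.7, 282.1, 286.2], 748), (0.31, [381.6, 175.5, 402.4, 220.7], 692), (0.21, [226.5, 195.3, 364.9, 292.3], 5110)]
jig [(0.63, [229.1, 199.0, 363.9, 290.3], 4983), (0.16, [248.6, 244.2, 284.5, 286.4], 721)]
top {'fovy': 48.75994744730282, 'cx': 326.0748304901055, 'cy': 201.14296866411595, 'eye': array([453.60619531,  25.15061378, 938.26259196]), 'attitude': array([ 0.10145557,  0.00371918, -1.55143629])}
church [(0.73, [244.6, 284.3, 303.1, 334.2], 1614), (0.63, [325.4, 217.2, 373.1, 257.7], 1387)]
stop [(0.94, [406.0, 170.9, 431.8, 220.2], 873)]
jig [(0.68, [284.3, 165.0, 454.3, 269.1], 9636)]
{'fovy': 63.680013826186794, 'cx': 320.1669120714477, 'cy': 200.68736336859354, 'T_tool_cam': array([[-8.84679465e-04,  9.64138186e-01,  2.65399275e-01,
         7.62548637e+01],
       [ 9.99999083e-01,  5.80930552e-04,  1.22299251e-03,
        -2.29312636e-01],
       [ 1.02495523e-03,  2.65400114e-01, -9.64137816e-01,
        -1.78557370e+02],
       [ 0.00000000e+00,  0.00000000e+00,  0.00000000e+00,
         1.00000000e+00]])}
```

```bash
python3 - <<'E'
import cv2
im=cv2.imread('pics/top0.png')[130:350,200:500]
cv2.imwrite('pics/top0c.png',cv2.resize(im,None,fx=2.6,fy=2.6,interpolation=cv2.INTER_CUBIC))
E
```

```text
(no output)
```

View pics/top0c.png

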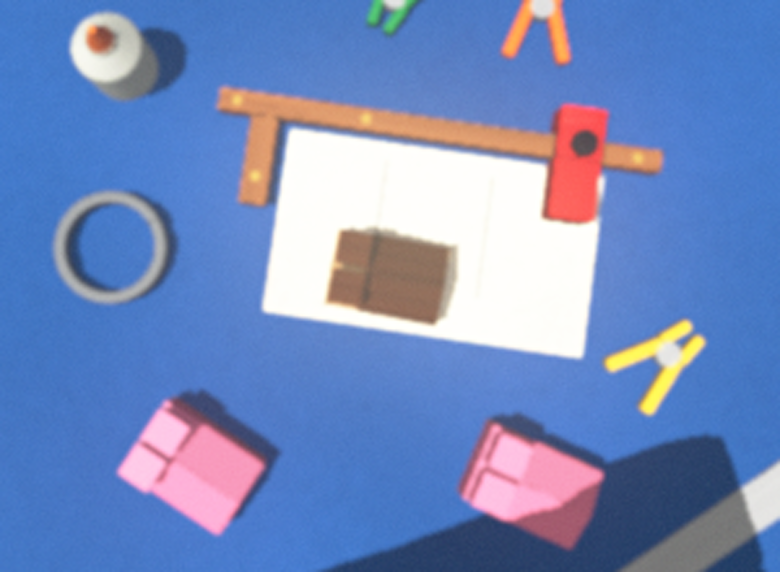

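View pics/scene0.png

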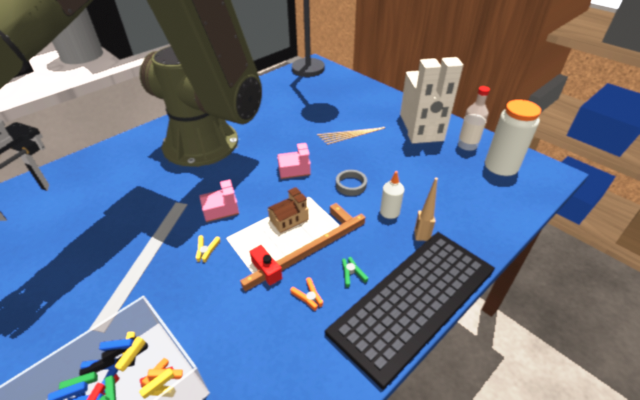

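The real church has a dark brown roof and light walls and sits on the white paper, at top px (350,236). The pink ones at (273,309) and (405,315) are look-alikes. The end block is on the left (top px ~(300,190)), towards world +y, and the red stop is at (420,193). The church is only slightly off square.

```bash
cat > h.py <<'E'
import numpy as np, cv2
from scipy.spatial.transform import Rotation as R
from cell import read_state, viewer, models
def rays(P,uv):
    f=200/np.tan(np.radians(P['fovy'])/2); uv=np.atleast_2d(uv).astype(float)
    return np.c_[(uv[:,0]-P['cx'])/f,-(uv[:,1]-P['cy'])/f,-np.ones(len(uv))]
def cam(name,s=None):
    P=viewer.camera_params(name)
    if name!='wrist': return P,R.from_euler('xyz',P['attitude']).as_matrix(),np.array(P['eye'])
    s=s or read_state(); Rt=R.from_euler('xyz',s['eef_rot']).as_matrix(); T=P['T_tool_cam']
    return P,Rt@T[:3,:3],s['eef_pos']+Rt@T[:3,3]
def world(name,uv,z,s=None):
    P,Rm,e=cam(name,s); d=rays(P,uv)@Rm.T
    return e+d*((z-e[2])/d[:,2])[:,None]
E
python3 - <<'E'
from h import *
im=cv2.imread('pics/top0.png'); hsv=cv2.cvtColor(im,cv2.COLOR_BGR2HSV)
c=lambda p:np.array(p)/2.6+[200,130]-0.5
# clicked: fence working-face top edge, end block inner top edge
print('fence', world('top',c([[300,128],[540,156]]),25)[:,:2])
print('endblk', world('top',c([[278,125],[266,205]]),25)[:,:2])
print('stop face top', world('top',c([[557,108],[545,216]]),45)[:,:2])
print('stop back', world('top',c([[608,110],[597,222]]),45)[:,:2])
print('church eave/top', world('top',c([[328,303],[435,323],[450,245],[342,230]]),44)[:,:2])
print('fence ends', world('top',c([[222,88],[662,150]]),25)[:,:2])
for l in ('glue','spire','tape'):
  viewer.camera('top')
  for d in models.cut_out('top',l)[:1]:
    ys,xs=np.nonzero(d['region']);print(l,d['p'],world('top',[xs.mean(),ys.mean()],20)[:,:2])
E
```

```text
fence [[ 593.15540791   54.65503988]
 [ 574.09615679 -138.2271476 ]]
endblk [[595.26102511  72.40771517]
 [530.50523707  80.45269269]]
stop face top [[ 609.81031492 -147.99507218]
 [ 524.35873669 -138.58132771]]
stop back [[ 608.96754738 -188.10187947]
 [ 520.44240786 -179.07553386]]
church eave/top [[453.58927737  29.32572149]
 [439.79917533 -53.75170304]
 [500.37355846 -64.82693553]
 [510.46347499  19.50528384]]
fence ends [[ 624.59531183  118.34168957]
 [ 580.7910633  -235.95550803]]
glue 0.67 [[648.69333372 206.58817705]]
spire 0.6 [[769.44581156 201.12363496]]
tape 0.9 [[493.50346353 205.32478531]]
```

carry_out(deltas=[{"dp":[376,-379,60],"roll":29.5,"gripper":0},{"dp":[376,-379,60],"roll":29.5,"gripper":0},{"dp":[376,-379,60],"roll":29.5,"gripper":0},{"dp":[376,-379,60],"roll":29.5,"gripper":0},{"dp":[376,-379,60],"roll":29.5,"gripper":0},{"dp":[376,-379,60],"roll":29.5,"gripper":0},{"dp":[376,-379,60],"roll":29.5,"gripper":0},{"dp":[376,-379,60],"roll":29.5,"gripper":0},{"dp":[376,-379,60],"roll":29.5,"gripper":0},{"dp":[376,-379,60],"roll":29.5,"gripper":0},{"dp":[376,-379,60],"roll":29.5,"gripper":0},{"dp":[376,-379,60],"roll":29.5,"gripper":0}])

```text
clock: 1.7
eef_pos: [397.9, -47.1, 150.2]
eef_rot: [3.141, -0.001, -0.114]
wrist_force: [1.0, -0.4, 0.0]
finger_gap: 47.0
finger_force: 0.0
```

carry_out(deltas=[{"dp":[0,0,0],"roll":0,"gripper":0}])

```text
clock: 1.78
eef_pos: [398.7, -43.7, 149.6]
eef_rot: [-3.141, 0.0, -0.108]
wrist_force: [-0.3, -1.0, -0.4]
finger_gap: 47.0
finger_force: 0.0
```

```bash
python3 - <<'E'
from h import *
s=read_state();im=viewer.camera('wrist');np.save('s1.npy',np.r_[s['eef_pos'],s['eef_rot']])
print(s['eef_pos'],s['eef_rot'])
cv2.imwrite('pics/w1.png',im[:,:,::-1])
E
```

```text
[398.71200206 -43.67464125 149.61843539] [-3.14062997e+00  2.19032574e-04 -1.07686324e-01]
```

View pics/w1.png

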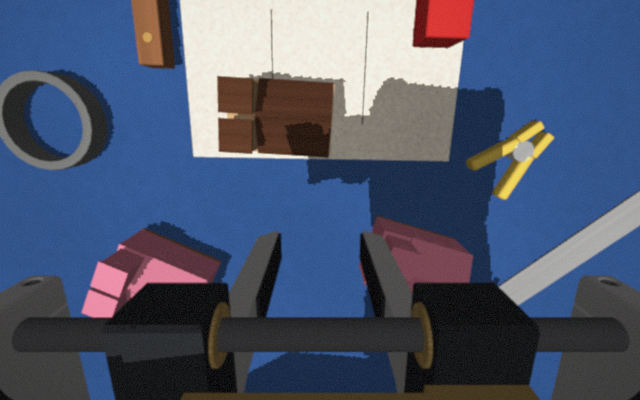

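The wrist view shows the brown-roofed church at px x 218–333, y 77–157, almost square in the image. The end block is at (153,35), the stop at (443,20), and one pink look-alike lies behind the right finger at (420,250).

```bash
python3 - <<'E'
from h import *
a=np.load('s1.npy'); s=dict(eef_pos=a[:3],eef_rot=a[3:])
w=lambda p,z:world('wrist',p,z,s)[:,:2].round(1).tolist()
print('church44',w([[328,157],[253,155],[333,83]],44),'tower76',w([[218,77],[218,151]],76))
print('pinkR',w([[372,218],[470,250],[470,285]],60))
print('pinkL',w([[150,230],[220,270]],60))
print('endblk',w([[163,0],[174,66]],25),'stopface45',w([[418,0],[416,40]],45))
E
```

```text
church44 [[435.6, -54.5], [444.5, 11.0], [496.4, -64.9]] tower76 [[507.2, 20.1], [453.9, 30.5]]
pinkR [[380.4, -87.2], [340.6, -173.0], [305.1, -173.5]]
pinkL [[390.5, 109.2], [345.2, 54.9]]
endblk [[578.1, 68.8], [526.9, 71.4]] stopface45 [[549.7, -136.5], [521.4, -134.1]]
```

carry_out(deltas=[{"dp":[10,-34,10],"roll":0.4,"gripper":0},{"dp":[10,-34,50],"roll":0.4,"gripper":0},{"dp":[10,-34,90],"roll":0.4,"gripper":0},{"dp":[10,-34,125],"roll":0.4,"gripper":0},{"dp":[10,-34,137],"roll":0.4,"gripper":0},{"dp":[10,-34,137],"roll":0.4,"gripper":0}])

```text
clock: 2.33
eef_pos: [409.5, -17.4, 10.7]
eef_rot: [3.142, 0.005, -0.122]
wrist_force: [0.3, 0.4, 0.1]
finger_gap: 47.2
finger_force: 0.0
```

carry_out(deltas=[{"dp":[6,-7,-2],"roll":0,"gripper":0},{"dp":[12,-7,-2],"roll":0,"gripper":0},{"dp":[19,-7,-2],"roll":0,"gripper":0},{"dp":[26,-7,-2],"roll":0,"gripper":0},{"dp":[33,-7,-2],"roll":0,"gripper":0},{"dp":[41,-7,-2],"roll":0,"gripper":0},{"dp":[49,-7,-2],"roll":0,"gripper":0},{"dp":[57,-7,-2],"roll":0,"gripper":0},{"dp":[65,-7,-2],"roll":0,"gripper":0},{"dp":[73,-7,-2],"roll":0,"gripper":0},{"dp":[81,-7,-2],"roll":0,"gripper":0},{"dp":[86,-7,-2],"roll":0,"gripper":0}])

```text
clock: 3.33
eef_pos: [498.6, -20.1, 15.1]
eef_rot: [3.142, -0.0, -0.121]
wrist_force: [-1.8, 0.3, 2.5]
finger_gap: 47.1
finger_force: 1.3
```

```bash
python3 - <<'E'
from h import *
s=read_state();im=viewer.camera('wrist');np.save('s2.npy',np.r_[s['eef_pos'],s['eef_rot']])
print(s['eef_pos'],s['eef_rot'],s['wrist_force'])
top=viewer.camera('top')[130:280,240:480]
cv2.imwrite('pics/w2.png',np.vstack([cv2.resize(im,(480,300)),cv2.resize(top,(480,300))])[:,:,::-1])
E
```

```text
[498.61032818 -20.14335244  15.07070664] [ 3.14158295e+00 -3.03613090e-04 -1.21110447e-01] [-1.76534014  0.27092381  2.51057511]
```

View pics/w2.png

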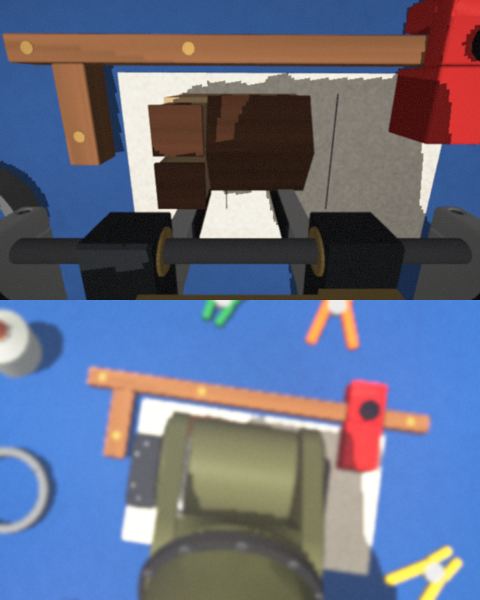

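The church was pushed squarely and now lies parallel to the fence, with both fingers on its near face. Next I'll measure the fence line and the remaining gap.

```bash
python3 - <<'E'
from h import *
a=np.load('s2.npy'); s=dict(eef_pos=a[:3],eef_rot=a[3:])
im=viewer.camera('wrist')[:,:,::-1]; hsv=cv2.cvtColor(np.ascontiguousarray(im),cv2.COLOR_BGR2HSV).astype(int)
cv2.imwrite('w3.png',im)
br=(hsv[...,0]<22)&(hsv[...,1]>80)&(hsv[...,2]>50)
pts=[]
for c in list(range(160,520,30)):
    col=np.nonzero(br[35:110,c])[0]+35
    run=col[:np.argmax(np.diff(np.r_[col,999])>1)+1]; pts.append((c,run.max()+1)); 
print(pts)
W=world('wrist',pts,0,s)[:,:2]; W=W[np.array(pts)[:,1]<100]
p=np.polyfit(W[:,1],W[:,0],1); print('fence base: x=%.4f*y+%.2f'%tuple(p),'yaw',-np.arctan(p[0]),np.abs(np.polyval(p,W[:,1])-W[:,0]).max())
w=lambda p,z:world('wrist',p,z,s)[:,:2].round(1).tolist()
print('end block base', w([[155,90],[147,110]],0), w([[135,218],[100*1.333,163*1.333]],25))
print('church back-end bottom',w([[314*1.333,154*1.333]],44), 'tower end', w([[149*1.333,106*1.333],[158*1.333,208*1.333]],76))
E
```

```text
[(160, np.int64(86)), (190, np.int64(86)), (220, np.int64(86)), (250, np.int64(86)), (280, np.int64(86)), (310, np.int64(87)), (340, np.int64(87)), (370, np.int64(87)), (400, np.int64(87)), (430, np.int64(87)), (460, np.int64(87)), (490, np.int64(87))]
fence base: x=0.1266*y+591.99 yaw -0.12589458455213604 0.25869570618010584
end block base [[597.7, 62.5], [587.5, 70.0]] [[530.7, 78.8], [531.2, 79.6]]
church back-end bottom [[525.2, -71.4]] tower end [[569.4, 15.3], [515.5, 22.5]]
```

carry_out(deltas=[{"dp":[6,0,2],"roll":0.3,"gripper":0},{"dp":[12,0,2],"roll":0.3,"gripper":0},{"dp":[17,0,2],"roll":0.3,"gripper":0},{"dp":[20,0,2],"roll":0.3,"gripper":0}])

```text
clock: 3.82
eef_pos: [518.1, -22.5, 13.1]
eef_rot: [-3.142, -0.0, -0.126]
wrist_force: [-2.4, 0.1, 1.6]
finger_gap: 46.9
finger_force: 1.2
```

carry_out(deltas=[{"dp":[2,0,0],"roll":0,"gripper":0},{"dp":[4,0,0],"roll":0,"gripper":0}])

```text
clock: 3.98
eef_pos: [519.4, -22.7, 13.0]
eef_rot: [3.141, 0.006, -0.126]
wrist_force: [-31.7, 2.9, 26.7]
finger_gap: 47.1
finger_force: 16.1
```

carry_out(deltas=[{"dp":[-20,0,0],"roll":0,"gripper":0},{"dp":[-20,10,-40],"roll":-7,"gripper":-0.2},{"dp":[-15,25,-80],"roll":-14,"gripper":-0.4},{"dp":[0,50,-105],"roll":-21,"gripper":-0.57},{"dp":[20,78,-105],"roll":-28,"gripper":-0.57},{"dp":[35,78,-105],"roll":-35,"gripper":-0.57},{"dp":[35,78,-105],"roll":-42,"gripper":-0.57},{"dp":[35,78,-105],"roll":-49,"gripper":-0.57},{"dp":[35,78,-105],"roll":-56,"gripper":-0.57},{"dp":[35,78,-105],"roll":-63,"gripper":-0.57},{"dp":[35,78,-105],"roll":-70,"gripper":-0.57},{"dp":[35,78,-105],"roll":-77,"gripper":-0.57}])

```text
clock: 4.98
eef_pos: [546.5, -104.7, 118.2]
eef_rot: [3.141, -0.0, 1.224]
wrist_force: [0.6, 0.3, 0.0]
finger_gap: 20.1
finger_force: 0.0
```

carry_out(deltas=[{"dp":[0,0,0],"roll":-7,"gripper":-0.57},{"dp":[0,0,0],"roll":-13,"gripper":-0.57},{"dp":[0,0,0],"roll":-13,"gripper":-0.57},{"dp":[0,0,0],"roll":-13,"gripper":-0.57}])

```text
clock: 5.32
eef_pos: [546.4, -104.7, 118.2]
eef_rot: [3.141, 0.0, 1.441]
wrist_force: [-0.3, 1.4, -0.3]
finger_gap: 20.2
finger_force: 0.0
```

```bash
python3 - <<'E'
from h import *
s=read_state();im=viewer.camera('wrist');np.save('s4.npy',np.r_[s['eef_pos'],s['eef_rot']])
print(s['eef_pos'],s['eef_rot'],s['wrist_force'])
cv2.imwrite('pics/w4.png',im[:,:,::-1])
E
```

```text
[ 546.42139917 -104.70281174  118.15784154] [3.14129857e+00 2.66041554e-05 1.44112979e+00] [-0.34406918  1.43222863 -0.32352369]
```

View pics/w4.png

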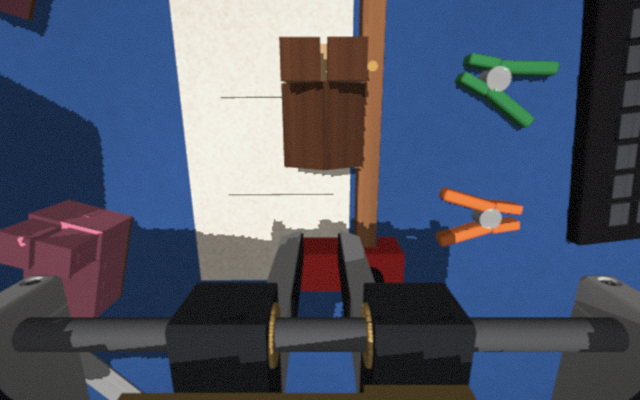

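The church is against the fence. Its rear end is at row ~167, cols 285–363, and the stop's front edge is at row ~238.

```bash
python3 - <<'E'
from h import *
a=np.load('s4.npy'); s=dict(eef_pos=a[:3],eef_rot=a[3:])
ex=np.array([.9921,-.1257]);ey=np.array([.1257,.9921])
for n,p,z in(('church end',[[285,166],[363,168]],44),('stop face',[[310,238],[395,240]],45),('fence edge',[[360,200],[363,0]],25)):
    d=world('wrist',p,z,s)[:,:2]-s['eef_pos'][:2]; print(n,(d@ex).round(1),(d@ey).round(1))
E
```

```text
church end [-28.7  33. ] [36.1 34.3]
stop face [-9.7 61.5] [-24.5 -26.6]
fence edge [33.7 31.6] [  2.9 157.7]
```

carry_out(deltas=[{"dp":[2,0,40],"roll":-0.2,"gripper":-0.57},{"dp":[3,0,80],"roll":-0.2,"gripper":-0.57},{"dp":[4,0,105],"roll":-0.2,"gripper":-0.57},{"dp":[10,0,105],"roll":-0.2,"gripper":-0.57},{"dp":[17,0,105],"roll":-0.2,"gripper":-0.57},{"dp":[24,0,105],"roll":-0.2,"gripper":-0.57},{"dp":[31,0,105],"roll":-0.2,"gripper":-0.57},{"dp":[38,0,105],"roll":-0.2,"gripper":-0.57},{"dp":[45,0,105],"roll":-0.2,"gripper":-0.57},{"dp":[52,0,105],"roll":-0.2,"gripper":-0.57},{"dp":[59,0,105],"roll":-0.2,"gripper":-0.57},{"dp":[65,0,105],"roll":-0.2,"gripper":-0.57}])

```text
clock: 6.37
eef_pos: [554.7, -39.5, 13.4]
eef_rot: [3.141, 0.0, 1.448]
wrist_force: [-0.2, -3.1, 1.8]
finger_gap: 20.3
finger_force: 1.3
```

carry_out(deltas=[{"dp":[3,0,0],"roll":0,"gripper":-0.57},{"dp":[6,0,0],"roll":0,"gripper":-0.57},{"dp":[9,0,0],"roll":0,"gripper":-0.57}])

```text
clock: 6.62
eef_pos: [555.6, -31.1, 13.1]
eef_rot: [-3.141, 0.0, 1.448]
wrist_force: [-0.2, -3.2, 2.6]
finger_gap: 20.3
finger_force: 1.4
```

carry_out(deltas=[{"dp":[2,0,0],"roll":0,"gripper":-0.57},{"dp":[4,0,0],"roll":0,"gripper":-0.57},{"dp":[6,0,0],"roll":0,"gripper":-0.57}])

```text
clock: 6.87
eef_pos: [556.3, -25.3, 13.1]
eef_rot: [-3.142, 0.0, 1.448]
wrist_force: [0.4, -3.6, 2.0]
finger_gap: 20.5
finger_force: 1.3
```

carry_out(deltas=[{"dp":[1.5,0,0],"roll":0,"gripper":-0.57},{"dp":[3,0,0],"roll":0,"gripper":-0.57}])

```text
clock: 7.03
eef_pos: [556.6, -22.6, 13.1]
eef_rot: [-3.141, 0.001, 1.448]
wrist_force: [-5.4, -19.5, 5.2]
finger_gap: 20.4
finger_force: 9.9
```

carry_out(deltas=[{"dp":[1.5,0,0],"roll":0,"gripper":-0.57},{"dp":[1.5,0,0],"roll":0,"gripper":-0.57}])

```text
clock: 7.2
eef_pos: [556.5, -22.6, 13.1]
eef_rot: [-3.141, 0.003, 1.448]
wrist_force: [-5.0, -18.1, 4.7]
finger_gap: 20.2
finger_force: 9.0
```

```bash
python3 - <<'E'
from h import *
s=read_state();im=viewer.camera('wrist')
print(s['eef_pos'],s['wrist_force'])
cv2.imwrite('pics/w5.png',cv2.resize(im[0:240,160:480],None,fx=2.4,fy=2.4,interpolation=cv2.INTER_CUBIC)[:,:,::-1])
E
```

```text
[556.46038672 -22.58651132  13.13456867] [ -4.99715737 -18.07956604   4.67739589]
```

View pics/w5.png

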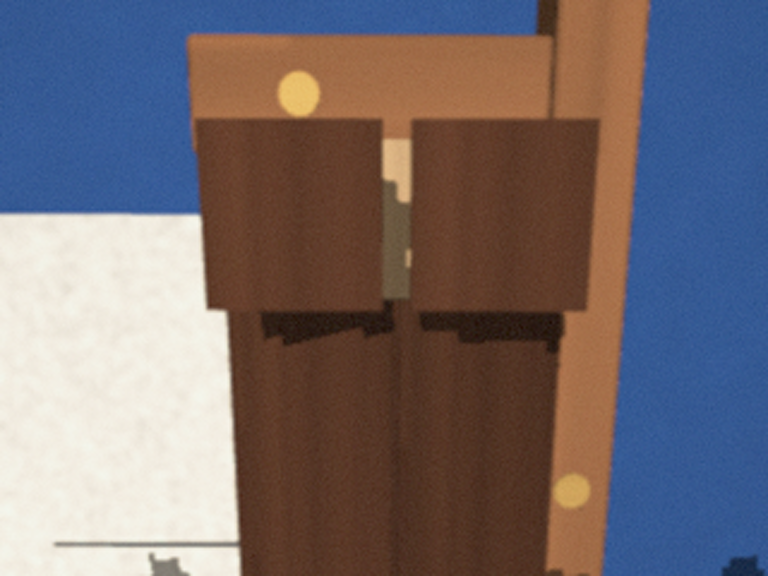

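carry_out(deltas=[{"dp":[-10,0,0],"roll":0,"gripper":-0.57},{"dp":[-15,0,-40],"roll":0,"gripper":-0.57},{"dp":[-10,0,-80],"roll":7,"gripper":-0.4},{"dp":[0,-20,-100],"roll":14,"gripper":0},{"dp":[25,-45,-100],"roll":21,"gripper":0},{"dp":[53,-62,-100],"roll":28,"gripper":0},{"dp":[53,-62,-100],"roll":35,"gripper":0},{"dp":[53,-62,-100],"roll":42,"gripper":0},{"dp":[53,-62,-100],"roll":49,"gripper":0},{"dp":[53,-62,-100],"roll":56,"gripper":0},{"dp":[53,-62,-100],"roll":63,"gripper":0},{"dp":[53,-62,-100],"roll":70,"gripper":0}])

```text
clock: 8.25
eef_pos: [501.7, 39.5, 112.9]
eef_rot: [-3.141, 0.0, 0.22]
wrist_force: [0.1, 0.7, 0.2]
finger_gap: 47.2
finger_force: 0.0
```

carry_out(deltas=[{"dp":[0,0,0],"roll":7,"gripper":0},{"dp":[0,0,30],"roll":14,"gripper":0},{"dp":[0,0,65],"roll":20,"gripper":0},{"dp":[0,0,98],"roll":20,"gripper":0},{"dp":[0,0,98],"roll":20,"gripper":0}])

```text
clock: 8.67
eef_pos: [498.4, 39.4, 9.8]
eef_rot: [3.141, 0.009, -0.123]
wrist_force: [-1.3, -0.1, -0.6]
finger_gap: 46.9
finger_force: 0.0
```

carry_out(deltas=[{"dp":[8,0,-3],"roll":0,"gripper":0},{"dp":[16,0,-3],"roll":0,"gripper":0},{"dp":[22,0,-3],"roll":0,"gripper":0},{"dp":[25,0,-3],"roll":0,"gripper":0},{"dp":[27,0,-3],"roll":0,"gripper":0}])

```text
clock: 9.08
eef_pos: [527.0, 36.4, 19.6]
eef_rot: [-3.142, 0.006, -0.123]
wrist_force: [-36.6, 5.2, 28.3]
finger_gap: 47.0
finger_force: 18.3
```

carry_out(deltas=[{"dp":[1.5,0,0],"roll":0,"gripper":0},{"dp":[3,0,0],"roll":0,"gripper":0}])

```text
clock: 9.25
eef_pos: [527.0, 36.4, 19.5]
eef_rot: [3.141, 0.013, -0.123]
wrist_force: [-56.5, 6.1, 46.8]
finger_gap: 46.9
finger_force: 29.3
```

carry_out(deltas=[{"dp":[-22,0,0],"roll":0,"gripper":0},{"dp":[-30,15,-35],"roll":0,"gripper":0},{"dp":[-30,40,-70],"roll":-7,"gripper":-0.5},{"dp":[-25,70,-95],"roll":-14,"gripper":-1},{"dp":[-10,105,-100],"roll":-21,"gripper":-1},{"dp":[10,140,-100],"roll":-28,"gripper":-1},{"dp":[25,175,-100],"roll":-35,"gripper":-1},{"dp":[35,205,-100],"roll":-42,"gripper":-1},{"dp":[39,228,-100],"roll":-49,"gripper":-1},{"dp":[39,228,-100],"roll":-56,"gripper":-1},{"dp":[39,228,-100],"roll":-63,"gripper":-1},{"dp":[39,228,-100],"roll":-70,"gripper":-1}])

```text
clock: 10.25
eef_pos: [543.1, -196.4, 119.8]
eef_rot: [3.139, -0.0, 1.104]
wrist_force: [-0.4, 0.3, 0.1]
finger_gap: 0.6
finger_force: 0.0
```

carry_out(deltas=[{"dp":[0,0,0],"roll":-7,"gripper":-1},{"dp":[0,0,0],"roll":-14,"gripper":-1},{"dp":[0,0,0],"roll":-20,"gripper":-1},{"dp":[0,0,0],"roll":-20,"gripper":-1},{"dp":[0,0,0],"roll":-20,"gripper":-1}])

```text
clock: 10.67
eef_pos: [542.9, -195.7, 119.4]
eef_rot: [3.14, 0.0, 1.445]
wrist_force: [-0.2, 0.2, 0.4]
finger_gap: 0.4
finger_force: 0.0
```

```bash
python3 - <<'E'
from h import *
s=read_state();im=viewer.camera('wrist');np.save('s6.npy',np.r_[s['eef_pos'],s['eef_rot']])
print(s['eef_pos'],s['eef_rot'],s['wrist_force'],s['finger_gap'])
cv2.imwrite('pics/w6.png',im[:,:,::-1])
E
```

```text
[ 542.94811067 -195.66048296  119.37025395] [3.13978994e+00 4.63561784e-04 1.44478868e+00] [-0.15639818  0.24918523  0.42008146] 0.3558168259667676
```

View pics/w6.png

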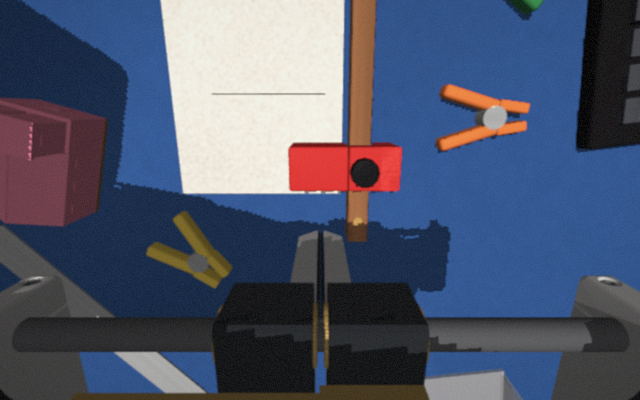

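The stop's back edge is at row ~190, cols 290–345 in front of the fence. The closed fingers are behind it at col 322.

```bash
python3 - <<'E'
from h import *
a=np.load('s6.npy'); s=dict(eef_pos=a[:3],eef_rot=a[3:])
ex=np.array([.9921,-.1257]);ey=np.array([.1257,.9921])
for n,p,z in(('stop back',[[290,190],[344,190]],45),('fence edge',[[347,238],[349,100]],25)):
    d=world('wrist',p,z,s)[:,:2]-s['eef_pos'][:2]; print(n,(d@ex).round(1),(d@ey).round(1))
E
```

```text
stop back [-25.3  18.3] [16.5 16.4]
fence edge [23.4 22.5] [-33.1  86.5]
```

carry_out(deltas=[{"dp":[-9,-2,30],"roll":0,"gripper":-1},{"dp":[-9,-2,68],"roll":0,"gripper":-1},{"dp":[-9,-2,100],"roll":0,"gripper":-1},{"dp":[-5,-2,102],"roll":0,"gripper":-1},{"dp":[2,-2,102],"roll":0,"gripper":-1},{"dp":[8,-2,102],"roll":0,"gripper":-1},{"dp":[15,-2,102],"roll":0,"gripper":-1},{"dp":[24,-2,102],"roll":0,"gripper":-1},{"dp":[34,-2,102],"roll":0,"gripper":-1},{"dp":[44,-2,102],"roll":0,"gripper":-1},{"dp":[54,-2,102],"roll":0,"gripper":-1},{"dp":[64,-2,102],"roll":0,"gripper":-1}])

```text
clock: 11.72
eef_pos: [548.5, -130.5, 16.5]
eef_rot: [3.141, 0.0, 1.448]
wrist_force: [0.4, -2.3, 1.2]
finger_gap: 0.4
finger_force: 1.1
```

carry_out(deltas=[{"dp":[10,0,0],"roll":0,"gripper":-1},{"dp":[20,0,0],"roll":0,"gripper":-1},{"dp":[30,0,0],"roll":0,"gripper":-1},{"dp":[40,0,0],"roll":0,"gripper":-1},{"dp":[48,0,0],"roll":0,"gripper":-1},{"dp":[55,0,0],"roll":0,"gripper":-1},{"dp":[61,0,0],"roll":0,"gripper":-1},{"dp":[65,0,0],"roll":0,"gripper":-1},{"dp":[67,0,0],"roll":0,"gripper":-1}])

```text
clock: 12.47
eef_pos: [556.4, -64.6, 16.0]
eef_rot: [-3.141, -0.0, 1.448]
wrist_force: [0.8, -2.3, 0.5]
finger_gap: 0.6
finger_force: 0.8
```

carry_out(deltas=[{"dp":[1.5,0,0],"roll":0,"gripper":-1},{"dp":[3,0,0],"roll":0,"gripper":-1}])

```text
clock: 12.63
eef_pos: [556.8, -62.2, 16.0]
eef_rot: [-3.141, 0.0, 1.448]
wrist_force: [0.2, -0.6, 0.0]
finger_gap: 0.3
finger_force: 0.8
```

Expected contact is around y ≈ -58.5.

carry_out(deltas=[{"dp":[1.2,0,0],"roll":0,"gripper":-1},{"dp":[2.4,0,0],"roll":0,"gripper":-1},{"dp":[3.6,0,0],"roll":0,"gripper":-1}])

```text
clock: 12.88
eef_pos: [557.2, -59.0, 16.1]
eef_rot: [-3.141, 0.001, 1.448]
wrist_force: [-2.0, -15.3, 0.3]
finger_gap: 0.7
finger_force: 8.0
```

carry_out(deltas=[{"dp":[1,0,0],"roll":0,"gripper":-1},{"dp":[1,0,0],"roll":0,"gripper":-1}])

```text
clock: 13.05
eef_pos: [557.1, -59.0, 16.1]
eef_rot: [-3.141, 0.002, 1.448]
wrist_force: [-1.5, -13.2, -0.2]
finger_gap: 0.2
finger_force: 6.5
```

carry_out(deltas=[{"dp":[1.5,0,0],"roll":0,"gripper":-1},{"dp":[1.5,0,0],"roll":0,"gripper":-1},{"dp":[1.5,0,0],"roll":0,"gripper":-1}])

```text
clock: 13.3
eef_pos: [557.2, -58.9, 16.1]
eef_rot: [-3.141, 0.004, 1.447]
wrist_force: [-3.6, -23.7, -0.2]
finger_gap: 0.5
finger_force: 11.9
```

carry_out(deltas=[{"dp":[-12,0,0],"roll":0,"gripper":-1},{"dp":[-30,0,0],"roll":0,"gripper":-1},{"dp":[-35,0,-35],"roll":0,"gripper":-1},{"dp":[-35,0,-70],"roll":0,"gripper":-1},{"dp":[-35,0,-100],"roll":0,"gripper":-1},{"dp":[-10,0,-110],"roll":0,"gripper":-1},{"dp":[20,0,-110],"roll":0,"gripper":-1},{"dp":[20,0,-110],"roll":0,"gripper":-1}])

```text
clock: 13.97
eef_pos: [560.4, -32.8, 127.0]
eef_rot: [3.14, -0.001, 1.45]
wrist_force: [0.1, 0.9, 0.2]
finger_gap: 0.7
finger_force: 0.0
```

```bash
python3 - <<'E'
from h import *
s=read_state();im=viewer.camera('wrist');np.save('s7.npy',np.r_[s['eef_pos'],s['eef_rot']])
print(s['eef_pos'],s['wrist_force'])
cv2.imwrite('pics/w7.png',cv2.resize(im[0:260,150:470],None,fx=2.3,fy=2.3,interpolation=cv2.INTER_CUBIC)[:,:,::-1])
E
```

```text
[560.40532503 -32.84643838 126.97970341] [0.11481278 0.92223886 0.18100617]
```

View pics/w7.png

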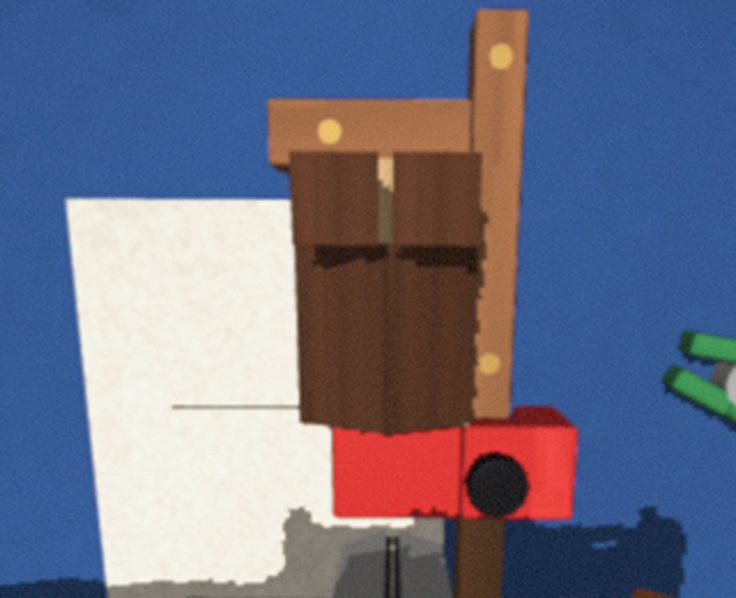

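The church sits in the corner against the fence and end block. The red stop is closed on its rear end: the two contact positions differ by 36.1 mm, which matches the stop's 36 mm length. The gripper is clear.

```bash
python3 -c "
from cell import manip
print(manip.sign_off())"
```

```text
the job is handed in; nothing more can be done
None
```

The church is flush in the corner of the jig against the fence and end block, the red stop is closed on its other end, and the job was handed in at about 14 s of the 45 s allowed; the judge's verdict was not shown.

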